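# Load tonight's backup cartridge into the drive dock and lock it

### The job

Set up tonight's backup: draw the drive cartridge with the pull handle straight up out of its sleeve in the storage rack, slide it edgewise into the slot of the drive dock and push it down until it is fully home on the connector, without letting it drop. Then slide the dock's latch all the way over the cartridge's shoulder to lock it in. Leave the plain disk in its sleeve, and do not shove the rack or the other things on the desk about.

Things in the scene. Friction and masses are not known exactly. Their poses are not given: they have to be found in the camera images.
- cartridge: dark flat drive cartridge: body 14 mm thick (x), 84 wide (y), 64 high (z), with a pull handle 36 mm wide, 42 high, also 14 thick, rising from the middle of its upper edge (106 mm in all); the edge beside the handle is a 24 mm shoulder. 0.13 to 0.25 kg. Origin: middle of the underside. Same either way round. Stands in an outer sleeve of the rack, underside 8 mm above the desk; grasp the handle across 14 mm
- drive_rack: grey storage rack, loose, 0.9 kg, foot 152 (x) x 112 mm (y), 46 high. Origin: middle of the underside. Three upright sleeves at x = -48, 0, +48 mm, each 34 x 104 mm outside with a slot 16.4 (x) x 86.4 mm (y), open at the top (4 mm bevel), floor 8 mm above the desk, 38 deep. The middle one is empty; cartridge and plain disk stand in the outer two, either way
- plain_disk: plain disk without a handle, 14 x 84 x 88 mm (its x, y, z), standing in the other outer sleeve of the rack; stays there. Origin: middle of the underside
- drive_dock: black drive dock, stands firm. Origin: on the desk under the slot's middle; case x -40..40, y -56..86 mm, top z = 72, plus a 27 mm high deck to x = -90. Slot 16.4 (x) x 86.4 mm (y), 4 mm bevel at its mouth, floor z = 8: a cartridge fully home has its underside at z = 8, shoulders flush with the top. The connector stops it at z = 15; a push of 8 to 12 N drives both down the last 7 mm, where they stay
- dock_slot (a point): middle of the slot's mouth, on the top face of the dock (72 mm above the desk); axes as the dock's
- dock_latch (a joint): sliding latch on the dock's top at the +y end of the slot, in m: 0 = drawn back, slot clear; grows along the dock's -y; 0.022 = fully over the cartridge's shoulder. Steel plate 28 x 34 x 4 mm, 2 mm above the top, between rails 8 mm high at x = 15..20 and -15..-20 mm. Passes over the shoulder only if the cartridge is home. Needs about 2 N, stays where it is left
- latch_grip (a point): middle of the top of the latch's upright grip, a fin 24 mm (dock x) by 10 mm (dock y), 28 mm above the plate, its top 106 mm above the desk; 70 mm from the slot's middle along the dock's +y when drawn back, 48 mm when locked
- stapler: desk stapler, 127 x 36 x 40 mm, a bystander behind the work. Origin: middle of the underside.
- mug_1: mug, 92 mm across, 127 mm with its handle, 95 mm high, a bystander at the back left. Origin near the middle of the underside.
- calculator: desk calculator, 140 x 102 x 26 mm, a bystander at the right. Origin: middle of the underside.

How it is judged (in metres and radians):
On the way, in this order (a step that is already met when the one before it is completed fails the run):
1. the cartridge is drawn up clear of the rack's sleeve (z of cartridge in the frame of drive_rack above 0.048 m), for 0.1 s.
2. the cartridge is fully home in the dock's slot (z of cartridge in the frame of drive_dock between 0.004 and 0.0105 m and horizontal distance between cartridge and drive_dock below 0.004 m and angle between the z axis of cartridge and the z axis of drive_dock, either way round below 0.05 rad and angle between the y axis of cartridge and the y axis of drive_dock, either way round below 0.06 rad), for 0.2 s.
3. the latch is slid over the cartridge's shoulder (all of step 2 and value of joint dock_latch above 0.0175 m), for 0.2 s.
At the end, for the whole second after the job is handed in: cartridge upright and at rest in the dock's slot, centred within 4 mm and no more than 2.5 mm above fully home (underside at 8 mm); latch at least 17.5 of its 22 mm over the shoulder; plain disk still down in its sleeve; rack level (0.05 rad) and within 30 mm of where it stood (all of step 3 and linear speed of cartridge below 0.02 m/s and z of plain_disk in the frame of drive_rack below 0.014 m and angle between drive_rack's own z axis and vertical below 0.05 rad and distance of drive_rack from where it was at the start of the episode below 0.03 m); the robot touches nothing.
It fails at once if the cartridge is let fall (moves faster than 0.5 m/s while not held) (contact force between the fingers and cartridge below 0.3 N and linear speed of cartridge above 0.5 m/s).
It fails at once if the plain disk is pulled out of its sleeve (z of plain_disk in the frame of drive_rack above 0.03 m).
It fails at once if the rack is shoved more than 50 mm or tipped (distance of drive_rack from where it was at the start of the episode above 0.05 m or angle between drive_rack's own z axis and vertical above 0.3 rad).
It fails at once if the stapler, mug or calculator is shoved more than 40 mm (distance of any of stapler, mug_1, calculator from where it was at the start of the episode above 0.04 m).
It also fails if it takes over 54 s, if anything falls off the work surface, if the arm or the gripper's body presses on something with over 40 N, if the wrist force passes 120 N, or if a joint passes its speed limit or range.

### The arm

A 6-joint arm with a two-finger parallel gripper is mounted at the origin on a cart in front of the work surface, level with it; the furniture and walls round the work are solid. World frame = base frame: x ahead of the robot, y to its left, z up, the work surface at z = 0. Lengths are in mm, angles in rad, forces in N, time in s.
With the tool pointing down it reaches from about 350 to 975 mm from the base axis. Payload 7.1 kg.
Tool frame: the origin (TCP) lies at the very end of the fingers, on their centre line; the grasp point (between the pads) lies 19 mm behind it; z points along the fingers, x is the direction in which the jaws open and shut, and the axes are right-handed (so a half turn about z gives the same grasp; the last joint's range is limited). The gripper opens to 88 mm and grips with 3 to 60 N. Pads are 20 mm wide; open, the fingers measure 115 mm over their backs; the gripper's body (75 mm by 178 mm) begins 61 mm behind the grasp point.
Start: joints at [-1.209, 0.423, 1.63, -0, 1.089, -0.019], TCP at [232.306, -580.206, 222.675] pointing down, gripper open.
Joint ranges: [-3, 3], [-0.9, 2.11], [0.09, 2.58], [-1.31, 4.45], [0.11, 2.69], [-2.54, 2.54]. Speed limits (rad/s): [2.39, 2.39, 3.01, 3.14, 3.14, 3.14].

### API

Orientations are given as a rotation vector (axis times angle).
In Python, from workcell import ctrl gives the robot as it stands. The module is installed in compiled form; this text tells all that it offers.
- The arm moves only by the tool move_arm, never from a script. Its argument "motion" is a list of rows, each a list of 2 entries, a list of its own where there are three numbers: the shift along the tool's x, y, z normalised to -1 to 1, where 1 is 150 mm, then the turn, a rotation vector about the tool's x, y, z normalised to -1 to 1, where 1 is 60 degrees. In form: [[[x, y, z], [rx, ry, rz]], ...]. A call has exactly 5 rows; each row is the pose to reach, as a shift and turn from the pose commanded when the call began, along the tool's axes at that moment; what a row does not reach only later rows make up. A row lasts 1/8 s, in which the tool goes at most 62.5 mm and 10.7 degrees, less where a joint would pass 70% of its speed; a pose out of reach is approached as far as the arm can. A call with a number of a shift or a turn outside -1 to 1 is refused whole. A call with a gripper value outside its range is refused whole. "gripper" is the opening, from 0 (shut) to 1 (fully open), set as the call begins (left out, the last holds). The fingers move at their own pace and stop on an object; the grip force is fixed at half the most. Time passes only in rows, so rows that repeat a pose let the fingers close, or fill a call up. It gives the time, the measured TCP pose, the force and the opening at its end, in the units of the state.
- ctrl.get_obs(): the state, without advancing time (a new reading comes with each control period).
- ctrl.get_image(name): name is "scene" or "top" or "wrist"; returns a dict with "pixels" (384x512x3 uint8, red, green, blue), "camera_matrix" (3x3 intrinsics, pixels), "R" (3x3) and "t" (3): a world point X has camera coordinates R X + t; the wrist camera has in their place "mount" (4x4, takes a point from camera to tool coordinates, whose origin is the TCP and whose axes are the tool frame's). Camera axes: x right, y down, z forward; pixel columns grow to the right and rows downward; lengths in mm; the calibration is good to about 2 mm. The wrist camera is an equidistant fisheye: a pixel r from the principal point sees the ray r / f radians off the axis. A picture is of the moment at which its call begins: read the wrist's pose just before it. There is no depth.
- ctrl.close_job(): hands the job in, once; it reports no verdict.
Trained networks look in the newest picture that a camera, given by its name, has taken for a name from the list of things; names that differ only in an ending like _2 or _b are one class to them, and where a whole thing is asked for, a point or a joint stands for the part that bears it (a point fixed in the world has none). Each returns a list of dicts, best first, with "p" (0 to 1); they miss things now and then, are a little off and sometimes report something else, mostly with a low value. They report only what shows in the picture. A call takes as long as a camera call.
- ctrl.boxes_of(camera, name): "location" ([x, y, z] in mm, in world coordinates, good to about 4 mm: the middle of the surface that is visible of it).
- ctrl.regions_of(camera, name): "mask" (384x512 bool, what is visible of it).
- ctrl.pinpoint(camera, name): "location" ([x, y, z] in mm, in world coordinates, good to about 4 mm: a listed point, or the origin of a listed thing).
The state is a dict: "t": time; "qpos": joint angles; "qvel": joint speeds; "joint_torque": joint torques, N m; "ee_pos": TCP position; "orientation": TCP orientation; "ft_force": force on the tool from outside, world axes, zero at the start; "moment": the same for the moment, N m; "width": finger opening in mm.
Only numpy, scipy, OpenCV 4.12 (cv2) and the standard library are available. Lean on these libraries where they do the work, as an engineer would, in place of code of your own. Each camera call takes 0.05 s, during which the arm holds its last target.

## Working session

There is one attempt and no reset: what is moved stays moved. The work goes in short steps, Python scripts to look and compute and a tool call to move; the robot and the scene stay as the last step left them, time stands still between calls to the robot, and variables do not carry over. Pictures are saved under pics/ and viewed, and the job is handed in when it is done.

Besides the shell and the picture viewer there is one more tool, called after ">>>" as a command line: name --argument value ..., lists and objects as JSON in quotes. move_arm: Moves the arm, as the interface text tells. Its arguments: {"type":"object","properties":{"motion":{"type":"array","items":{"type":"array"}},"gripper":{"type":"number"}},"required":["motion"]}

```bash
mkdir -p pics; cat > h.py <<'E'
from workcell import ctrl
import numpy as np, cv2
from scipy.spatial.transform import Rotation as Ro
def snap(c,n):
    im=ctrl.get_image(c); cv2.imwrite(f'pics/{n}.png',im['pixels'][:,:,::-1]); return im
E
python3 - <<'E'
from h import *
o=ctrl.get_obs(); print(o)
for c in ('top','scene'):
    im=snap(c,c+'0'); print(c,im['camera_matrix'].tolist(),im['R'].tolist(),im['t'].tolist())
    for n in ['cartridge','drive_rack','plain_disk','drive_dock','dock_slot','latch_grip','stapler','mug_1','calculator']:
        print(n,[(np.round(d['location']).tolist(),round(d['p'],2)) for d in ctrl.pinpoint(c,n)[:2]])
E
```

```text
{'t': 0.0, 'qpos': array([-1.20897758e+00,  4.23812173e-01,  1.63068553e+00,  2.18036657e-05,
        1.08859182e+00, -1.90010797e-02]), 'qvel': array([ 0.00113078,  0.00131759,  0.00028545, -0.0015456 , -0.0002539 ,
       -0.00214835]), 'joint_torque': array([-1.45229329e-03, -5.44637990e+01, -2.73668557e+01,  6.42918237e-02,
        2.27236538e-02, -1.15460157e-04]), 'ee_pos': array([ 232.13454725, -579.69757326,  221.92135151]), 'orientation': array([-2.60098927e+00,  1.76038024e+00,  1.90382347e-03]), 'ft_force': array([ 0.80763632, -0.38717022,  0.10401281]), 'moment': array([-0.01181529, -0.01991805,  0.04824511]), 'width': 87.92847701838517}
top [[430.9392976202416, 0.0, 260.02979237970777], [0.0, 430.9392976202416, 182.8743874468802], [0.0, 0.0, 1.0]] [[-0.015653010719159168, -0.999737711913057, -0.01671797339006355], [-0.9926123467553859, 0.01754902011851413, -0.12005315889906908], [0.12031505443705301, 0.014715273416589009, -0.9926266913619055]] [-12.202771601578993, 570.0241935684621, 1333.4940097934405]
cartridge [([695.0, -82.0, 1.0], 0.72), ([487.0, -179.0, 8.0], 0.44)
[... 579 characters left out ...]
-0.005760443795701617], [-0.47794675770198647, 0.4224271767110961, -0.7701442573817265], [0.583015221949102, -0.5032381254102414, -0.6378437427060215]] [384.6251028501002, 354.34928376116807, 1008.009245509305]
cartridge [([488.0, -182.0, 5.0], 0.71)]
drive_rack [([540.0, -192.0, -3.0], 0.78)]
plain_disk [([582.0, -203.0, 8.0], 0.78)]
drive_dock [([484.0, 193.0, -1.0], 0.87)]
dock_slot [([483.0, 191.0, 74.0], 0.6), ([479.0, 259.0, 106.0], 0.57)]
latch_grip [([486.0, 188.0, 74.0], 0.74), ([477.0, 258.0, 106.0], 0.42)]
stapler [([694.0, -82.0, -6.0], 0.8), ([474.0, 258.0, 104.0], 0.53)]
mug_1 [([676.0, 376.0, -1.0], 0.8), ([488.0, -179.0, 6.0], 0.73)]
calculator [([477.0, -439.0, -4.0], 0.65)]
```

View pics/top0.png

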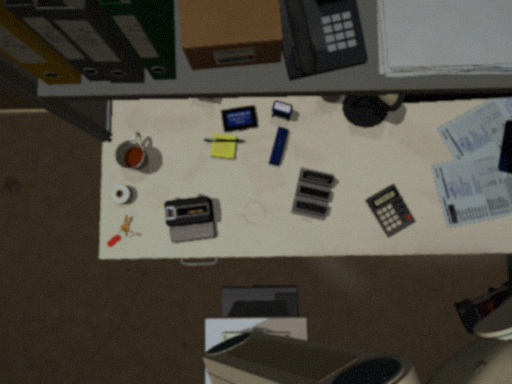

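View pics/scene0.png

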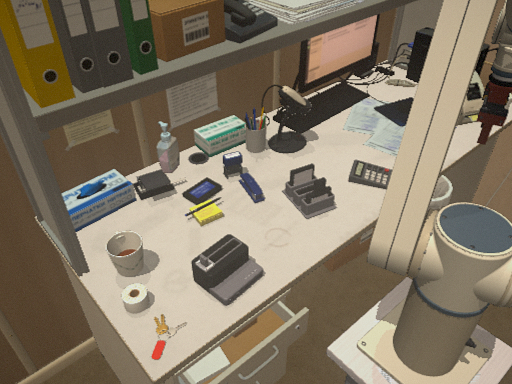

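```bash
cat >> h.py <<'E'
def pose(yawdeg,flip=False):
    y=np.radians(yawdeg+(180 if flip else 0)); x=np.array([np.cos(y),np.sin(y),0]); z=np.array([0,0,-1.]); return np.column_stack([x,np.cross(z,x),z])
def plan(p,R,p0=None,R0=None):
    o=ctrl.get_obs()
    if p0 is None:p0=o['ee_pos']
    if R0 is None:R0=Ro.from_rotvec(o['orientation']).as_matrix()
    d=R0.T@(np.array(p)-p0); w=Ro.from_matrix(R0.T@R).as_rotvec()
    return np.round(d/150,4),np.round(w/np.radians(60),4)
E
python3 - <<'E'
from h import *
o=ctrl.get_obs();R0=Ro.from_rotvec(o['orientation']).as_matrix();print(R0.round(3))
for y,f in((-12.5,0),(-12.5,1)): print(plan([536,-191,270],pose(y,f)))
im=ctrl.get_image('wrist');print({k:np.round(v,3).tolist() for k,v in im.items() if k!='pixels'})
E
```

```text
[[ 0.372 -0.928 -0.   ]
 [-0.928 -0.372 -0.   ]
 [ 0.     0.    -1.   ]]
(array([-1.6564, -2.844 , -0.3155]), array([ 0.   , -0.   , -0.928]))
(array([-1.6564, -2.844 , -0.3155]), array([-0.000e+00, -1.000e-04,  2.072e+00]))
{'camera_matrix': [[297.319, 0.0, 258.395], [0.0, 297.319, 194.861], [0.0, 0.0, 1.0]], 'mount': [[1.0, -0.001, 0.001, -0.272], [0.001, 0.969, 0.246, -66.81], [-0.002, -0.246, 0.969, -162.213], [0.0, 0.0, 0.0, 1.0]]}
```

>>> move_arm --motion '[[[-0.11,-0.19,-0.06],[0,0,-0.08]],[[-0.22,-0.38,-0.12],[0,0,-0.16]],[[-0.33,-0.57,-0.18],[0,0,-0.24]],[[-0.44,-0.76,-0.24],[0,0,-0.32]],[[-0.55,-0.95,-0.32],[0,0,-0.4]]]'

```text
t: 1.68
ee_pos: [334.5, -449.7, 270.9]
orientation: [-2.912, 1.178, 0.0]
ft_force: [1.1, 0.0, 0.4]
width: 87.8
```

```bash
python3 - <<'E'
from h import *
print(ctrl.get_obs()['ee_pos'],plan([536,-191,270],pose(-12.5)))
E
```

```text
[ 334.452997   -449.66234359  270.86450113] (array([-0.2325, -2.1737,  0.0061]), array([-2.000e-04,  2.000e-04, -5.255e-01]))
```

>>> move_arm --motion '[[[-0.02,-0.2,0],[0,0,-0.1]],[[-0.04,-0.4,0],[0,0,-0.21]],[[-0.06,-0.6,0],[0,0,-0.32]],[[-0.08,-0.8,0],[0,0,-0.42]],[[-0.1,-1.0,0],[0,0,-0.525]]]'

```text
t: 2.3
ee_pos: [428.3, -331.8, 270.8]
orientation: [3.123, -0.341, 0.0]
ft_force: [1.3, 0.4, 0.5]
width: 88.1
```

```bash
python3 - <<'E'
from h import *
print(ctrl.get_obs()['ee_pos'],plan([525,-189,265],pose(-12.5)))
E
```

```text
[ 428.30161544 -331.81641509  270.79765664] (array([ 0.4237, -1.0689,  0.0386]), array([ 0.0001, -0.0002,  0.0004]))
```

>>> move_arm --motion '[[[0.08,-0.22,0],[0,0,0]],[[0.17,-0.44,0.01],[0,0,0]],[[0.26,-0.66,0.02],[0,0,0]],[[0.35,-0.88,0.03],[0,0,0]],[[0.42,-1.0,0.04],[0,0,0]]]'

```text
t: 2.92
ee_pos: [522.9, -198.9, 264.7]
orientation: [3.123, -0.345, 0.0]
ft_force: [0.1, -0.7, 0.2]
width: 87.6
```

>>> move_arm --motion '[[[0,0,0],[0,0,0]],[[0,0,0],[0,0,0]],[[0,0,0],[0,0,0]],[[0,0,0],[0,0,0]],[[0,0,0],[0,0,0]]]'

```text
t: 3.55
ee_pos: [521.9, -200.5, 264.7]
orientation: [3.122, -0.348, 0.0]
ft_force: [0.1, 0.9, 0.2]
width: 87.8
```

```bash
python3 - <<'E'
from h import *
o=ctrl.get_obs()
print(o['ee_pos'],o['orientation'],o['qpos'])
im=snap('wrist','w1')
np.savez('w1.npz',p=o['ee_pos'],r=o['orientation'],K=im['camera_matrix'],M=im['mount'])
for n in ['cartridge','drive_rack','plain_disk']:
    print(n,[(np.round(d['location']).tolist(),round(d['p'],2)) for d in ctrl.pinpoint('wrist',n)[:2]])
cv2.imwrite('pics/w1b.png',cv2.resize(im['pixels'][:,:,::-1],(768,576),interpolation=cv2.INTER_CUBIC))
E
```

```text
[ 521.90653747 -200.53289132  264.7442162 ] [ 3.12220625e+00 -3.48088908e-01  1.46576208e-04] [-3.88116412e-01  2.79017492e-01  1.73839576e+00 -1.69533688e-05
  1.12407804e+00 -1.66049853e-01]
cartridge [([492.0, -182.0, 5.0], 0.72)]
drive_rack [([537.0, -188.0, 1.0], 0.64)]
plain_disk [([586.0, -198.0, 7.0], 0.56)]
```

View pics/w1b.png

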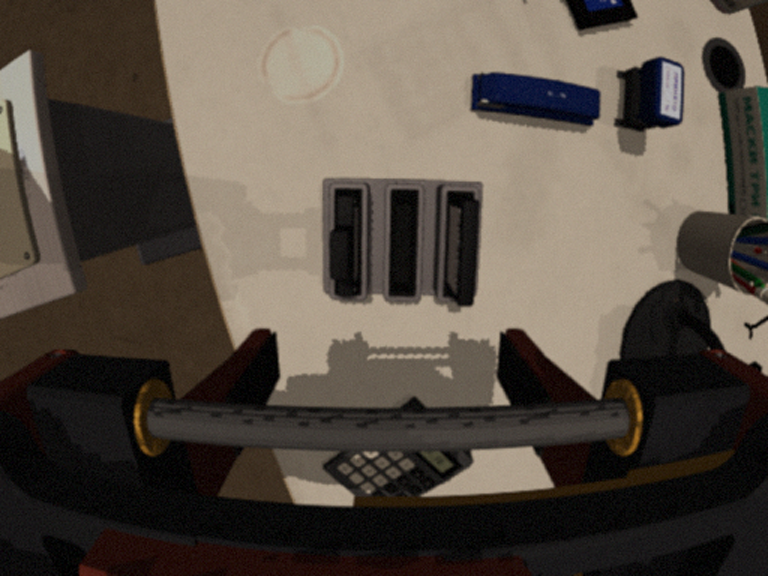

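```bash
cat >> h.py <<'E'
def fproj(P,d):
    """world pts -> wrist fisheye pixels (equidistant)"""
    P=np.atleast_2d(P).astype(float); R=Ro.from_rotvec(d['r']).as_matrix(); T=(P-d['p'])@R
    M=d['M']; C=(T-M[:3,3])@M[:3,:3]
    C=np.ascontiguousarray(C.reshape(-1,1,3))
    return cv2.fisheye.projectPoints(C,np.zeros(3),np.zeros(3),d['K'],np.zeros(4))[0].reshape(-1,2)
def loc(P,c,yaw):
    y=np.radians(yaw);A=np.array([[np.cos(y),-np.sin(y),0],[np.sin(y),np.cos(y),0],[0,0,1]]); return np.atleast_2d(P)@A.T+np.array([c[0],c[1],0])
def rect(x0,x1,y0,y1,z): return [[x0,y0,z],[x1,y0,z],[x1,y1,z],[x0,y1,z]]
def overlay(png,d,polys,out,crop,s):
    im=cv2.imread(png); x0,y0,x1,y1=crop; im=cv2.resize(im[y0:y1,x0:x1],None,fx=s,fy=s,interpolation=cv2.INTER_CUBIC)
    for P,col in polys:
        q=(fproj(P,d)-[x0-.5,y0-.5])*s
        cv2.polylines(im,[np.round(q*16).astype(int).reshape(-1,1,2)],True,col,1,cv2.LINE_AA,4)
    cv2.imwrite(out,im)
E
cat > rk.py <<'E'
from h import *
import sys
cx,cy,yaw=map(float,sys.argv[1:4]); d=dict(np.load('w1.npz'))
ps=[]
for sx in(-48,0,48):
    ps.append((loc(rect(sx-17,sx+17,-52,52,46),(cx,cy),yaw),(0,255,0)))
ps.append((loc(rect(-48-7,-48+7,-18,18,114),(cx,cy),yaw),(0,0,255)))
ps.append((loc(rect(-48-7,-48+7,-42,42,72),(cx,cy),yaw),(0,255,255)))
ps.append((loc(rect(48-7,48+7,-42,42,96),(cx,cy),yaw),(0,0,255)))
overlay('pics/w1.png',d,ps,sys.argv[4],(200,105,340,215),5)
E
python3 rk.py 537 -190 -12.7 pics/o1.png
```

```text
(no output)
```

View pics/o1.png

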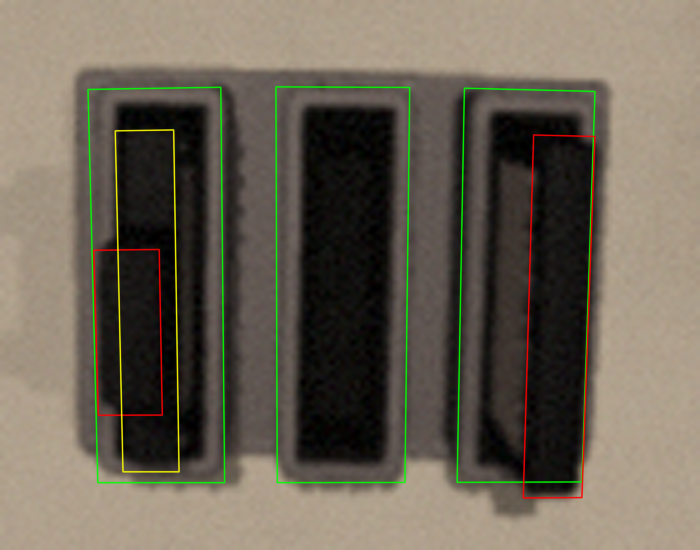

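```bash
python3 rk.py 538 -189.5 -13.9 pics/o2.png
```

```text
(no output)
```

View pics/o2.png

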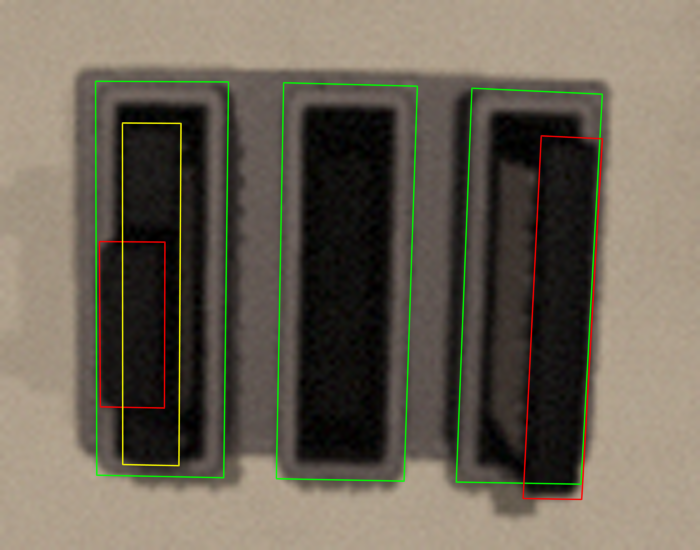

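```bash
python3 - <<'E'
from h import *
print(plan([491,-178.4,135],pose(-13.6)))
E
```

```text
(array([-0.2341, -0.0963,  0.8647]), array([ 0.    , -0.0001,  0.0152]))
```

>>> move_arm --motion '[[[-0.05,-0.02,0.2],[0,0,0]],[[-0.11,-0.05,0.4],[0,0,0.01]],[[-0.17,-0.08,0.6],[0,0,0.015]],[[-0.234,-0.096,0.78],[0,0,0.015]],[[-0.234,-0.096,0.865],[0,0,0.015]]]' --gripper 0.6

```text
t: 4.38
ee_pos: [490.0, -177.8, 133.7]
orientation: [-3.119, 0.371, 0.004]
ft_force: [-0.4, -0.6, -0.2]
width: 52.6
```

>>> move_arm --motion '[[[0,0,0],[0,0,0]],[[0,0,0],[0,0,0]],[[0,0,0],[0,0,0]],[[0,0,0],[0,0,0]],[[0,0,0],[0,0,0]]]'

```text
t: 5.0
ee_pos: [491.2, -178.5, 135.2]
orientation: [3.119, -0.372, 0.001]
ft_force: [-0.5, -0.5, -0.3]
width: 52.6
```

```bash
python3 - <<'E'
from h import *
print(plan([491,-178.4,78],pose(-13.6)))
o=ctrl.get_obs(); im=snap('wrist','w2')
np.savez('w1.npz',p=o['ee_pos'],r=o['orientation'],K=im['camera_matrix'],M=im['mount'])
print([(np.round(d['location']).tolist(),round(d['p'],2)) for d in ctrl.pinpoint('wrist','cartridge')[:2]])
d=dict(np.load('w1.npz'));c=(537.7,-189.7);y=-13.6
overlay('pics/w2.png',d,[(loc(rect(-55,-41,-18,18,114),c,y),(0,0,255)),(loc(rect(-65,-31,-52,52,46),c,y),(0,255,0)),(loc(rect(-17,17,-52,52,46),c,y),(0,255,0))],'pics/o3.png',(180,130,380,290),4)
E
```

```text
(array([-1.400e-03, -3.000e-04,  3.816e-01]), array([ 0.0001, -0.0005,  0.0002]))
[([491.0, -179.0, 7.0], 0.95)]
```

View pics/o3.png

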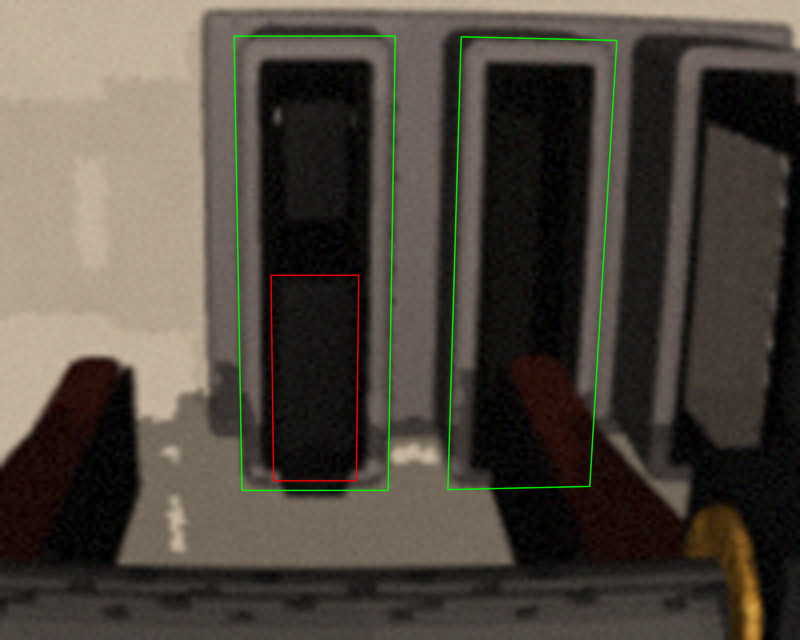

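>>> move_arm --motion '[[[0,0,0.12],[0,0,0]],[[0,0,0.24],[0,0,0]],[[0,0,0.34],[0,0,0]],[[0,0,0.382],[0,0,0]],[[0,0,0.382],[0,0,0]]]'

```text
t: 5.72
ee_pos: [490.9, -178.3, 77.3]
orientation: [-3.119, 0.371, 0.001]
ft_force: [0.2, -0.4, 0.2]
width: 52.3
```

>>> move_arm --motion '[[[0,0,0],[0,0,0]],[[0,0,0],[0,0,0]],[[0,0,0],[0,0,0]],[[0,0,0],[0,0,0]],[[0,0,0],[0,0,0]]]' --gripper 0

```text
t: 6.35
ee_pos: [491.1, -178.4, 77.8]
orientation: [3.12, -0.371, 0.0]
ft_force: [0.3, 0.7, 2.8]
width: 13.4
```

>>> move_arm --motion '[[[0,0,0],[0,0,0]],[[0,0,0],[0,0,0]],[[0,0,0],[0,0,0]],[[0,0,0],[0,0,0]],[[0,0,0],[0,0,0]]]'

```text
t: 6.98
ee_pos: [491.2, -178.4, 77.8]
orientation: [3.119, -0.371, 0.0]
ft_force: [-1.4, 1.0, 6.2]
width: 14.0
```

>>> move_arm --motion '[[[0,0,-0.04],[0,0,0]],[[0,0,-0.1],[0,0,0]],[[0,0,-0.17],[0,0,0]],[[0,0,-0.24],[0,0,0]],[[0,0,-0.31],[0,0,0]]]'

```text
t: 7.6
ee_pos: [491.1, -178.4, 125.0]
orientation: [3.119, -0.371, 0.001]
ft_force: [0.7, -0.4, -0.6]
width: 14.2
```

>>> move_arm --motion '[[[0,0,-0.1],[0,0,0]],[[0,0,-0.2],[0,0,0]],[[0,0,-0.3],[0,0,0]],[[0,0,-0.4],[0,0,0]],[[0,0,-0.48],[0,0,0]]]'

```text
t: 8.22
ee_pos: [491.2, -178.4, 197.3]
orientation: [3.119, -0.372, 0.001]
ft_force: [-0.4, -0.9, -1.4]
width: 14.0
```

```bash
python3 - <<'E'
from h import *
print(plan([484,130,195],pose(4)))
im=snap('scene','s1')
im=snap('wrist','w3')
for n in ('dock_slot','latch_grip','drive_rack','cartridge'):print([(np.round(d['location']).tolist(),round(d['p'],2)) for d in ctrl.pinpoint('scene',n)[:2]])
E
```

```text
(array([-0.5294, -1.9873,  0.0147]), array([ 1.000e-04, -5.000e-04, -2.931e-01]))
[([485.0, 190.0, 73.0], 0.71), ([487.0, -181.0, 126.0], 0.37)]
[([476.0, 259.0, 107.0], 0.43)]
[([542.0, -188.0, 1.0], 0.93)]
[([486.0, -183.0, 126.0], 0.9)]
```

View pics/s1.png

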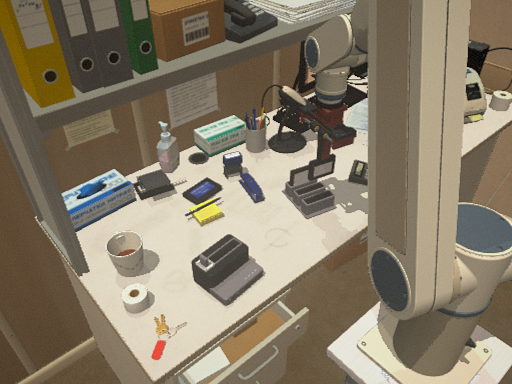

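View pics/w3.png

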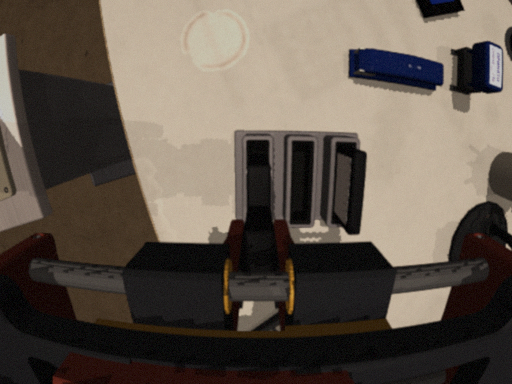

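>>> move_arm --motion '[[[-0.06,-0.2,0],[0,0,-0.06]],[[-0.12,-0.4,0],[0,0,-0.12]],[[-0.18,-0.6,0],[0,0,-0.18]],[[-0.22,-0.8,0],[0,0,-0.24]],[[-0.27,-1.0,0],[0,0,-0.31]]]'

```text
t: 9.15
ee_pos: [486.5, -22.1, 195.5]
orientation: [-3.138, -0.141, 0.002]
ft_force: [0.5, 0.4, -0.8]
width: 13.8
```

```bash
python3 - <<'E'
from h import *
print(plan([484,100,198],pose(5)))
E
```

```text
(array([ 0.056 , -0.8121, -0.0164]), array([-0.0002,  0.001 ,  0.0023]))
```

>>> move_arm --motion '[[[0.01,-0.2,0],[0,0,0]],[[0.02,-0.4,0],[0,0,0]],[[0.03,-0.6,0],[0,0,0]],[[0.04,-0.75,0],[0,0,0]],[[0.05,-0.8,-0.01],[0,0,0]]]'

```text
t: 9.78
ee_pos: [483.4, 98.0, 197.0]
orientation: [3.138, 0.14, -0.002]
ft_force: [-0.3, -0.0, -0.8]
width: 14.1
```

>>> move_arm --motion '[[[0,0,0],[0,0,0]],[[0,0,0],[0,0,0]],[[0,0,0],[0,0,0]],[[0,0,0],[0,0,0]],[[0,0,0],[0,0,0]]]'

```text
t: 10.4
ee_pos: [483.9, 96.9, 197.6]
orientation: [-3.139, -0.137, -0.0]
ft_force: [-1.2, -0.3, -1.7]
width: 13.9
```

```bash
cat > dk.py <<'E'
from h import *
import sys
cx,cy,yaw=map(float,sys.argv[1:4]); d=dict(np.load('w4.npz')); c=(cx,cy)
ps=[(loc(rect(-40,40,-56,86,72),c,yaw),(0,255,0)),(loc(rect(-8.2,8.2,-43.2,43.2,72),c,yaw),(0,255,255)),
(loc(rect(-12.2,12.2,-47.2,47.2,72),c,yaw),(255,255,0)),
(loc(rect(-12,12,65,75,106),c,yaw),(0,0,255)),(loc(rect(15,20,60,86,80),c,yaw),(255,0,255)),(loc(rect(-20,-15,60,86,80),c,yaw),(255,0,255))]
overlay(sys.argv[5],d,ps,sys.argv[4],tuple(map(int,sys.argv[6].split(','))),float(sys.argv[7]))
E
python3 - <<'E'
from h import *
o=ctrl.get_obs(); im=snap('wrist','w4'); print(o['ee_pos'],o['orientation'])
np.savez('w4.npz',p=o['ee_pos'],r=o['orientation'],K=im['camera_matrix'],M=im['mount'])
for n in ('dock_slot','latch_grip','drive_dock','cartridge'):print([(np.round(d['location'],1).tolist(),round(d['p'],2)) for d in ctrl.pinpoint('wrist',n)[:2]])
E
python3 dk.py 484.5 190 5 pics/o4.png pics/w4.png 100,0,420,256 2.4
```

```text
[483.90165342  96.90146742 197.64371125] [-3.13860108e+00 -1.36913233e-01 -4.64327372e-05]
[([486.8, 187.7, 70.7], 0.84), ([486.7, 183.7, 2.9], 0.21)]
[([478.5, 259.0, 110.7], 0.71)]
[([486.3, 183.6, 0.5], 0.6)]
[([483.1, 95.8, 127.0], 0.97)]
```

View pics/o4.png

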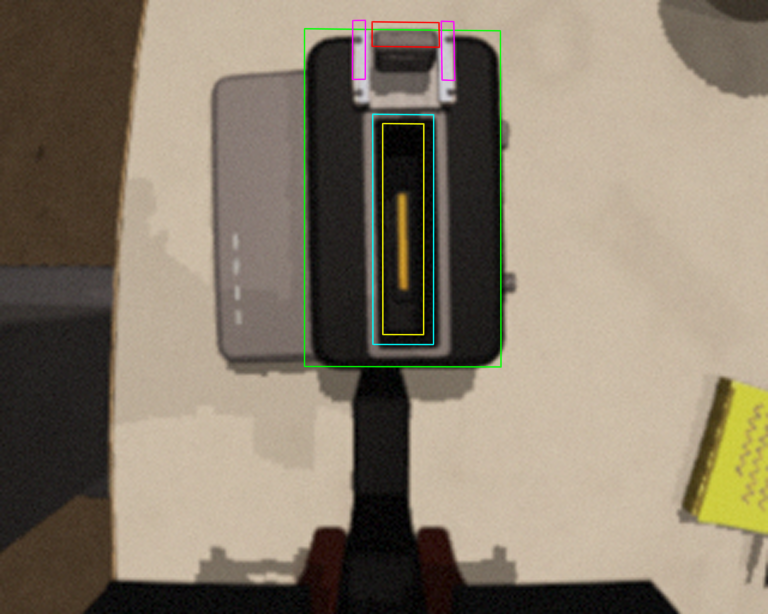

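```bash
python3 dk.py 485.5 189 6 pics/o5.png pics/w4.png 225,0,325,165 5; python3 - <<'E'
import cv2
im=cv2.imread('pics/w4.png')[0:165,225:325]
a=cv2.resize(im,None,fx=3.6,fy=3.6,interpolation=cv2.INTER_CUBIC)
b=cv2.resize(cv2.imread('pics/o5.png'),(a.shape[1],a.shape[0]))
import numpy as np
c=np.hstack([cv2.convertScaleAbs(a,alpha=1.8),b]);cv2.imwrite('pics/o5b.png',c);print(c.shape)
E
```

```text
(594, 720, 3)
```

View pics/o5b.png

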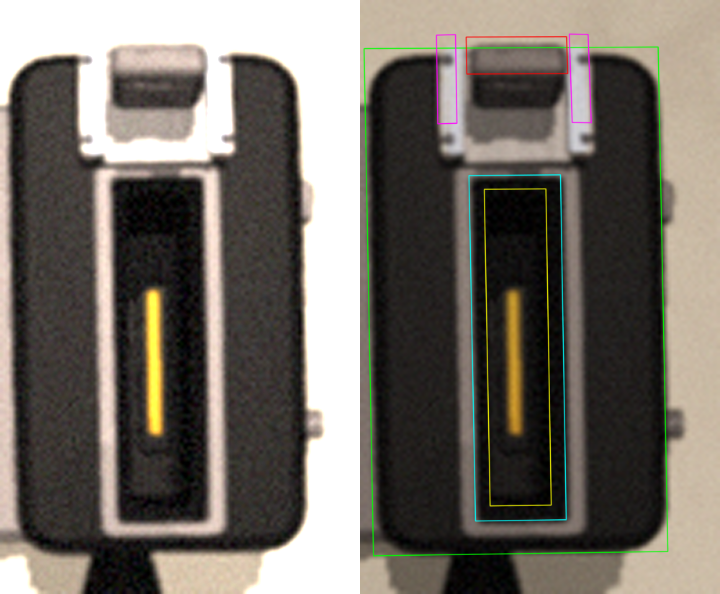

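```bash
python3 - <<'E'
from h import *
d=dict(np.load('w4.npz')); c=(d['p'][0],d['p'][1]); y=5.0; z=d['p'][2]-70
ps=[(loc(rect(-7,7,-42,42,z),c,y),(0,255,0)),(loc(rect(-7,7,-42,42,z+64),c,y),(0,0,255)),(loc(rect(-12,12,65,75,106),(486.5,188.3),5.8),(0,0,255)),(loc(rect(-12.2,12.2,-47.2,47.2,72),(486.5,188.3),5.8),(255,255,0)),(loc(rect(-8.2,8.2,-43.2,43.2,8),(486.5,188.3),5.8),(0,255,255)),(loc(rect(-40,40,-56,86,72),(486.5,188.3),5.8),(0,255,0))]
overlay('pics/w4.png',d,ps,'pics/o6.png',(210,0,330,260),2.3)
im=cv2.imread('pics/o6.png');e=cv2.imread('pics/w4.png')[0:260,210:330]
cv2.imwrite('pics/o6.png',np.hstack([im,cv2.convertScaleAbs(cv2.resize(e,(im.shape[1],im.shape[0]),interpolation=cv2.INTER_CUBIC),alpha=2.5)]))
E
```

```text
(no output)
```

View pics/o6.png

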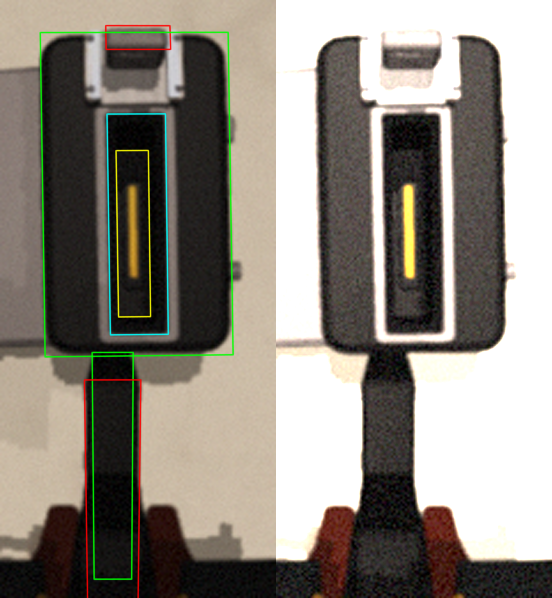

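```bash
python3 - <<'E'
from h import *
print(plan([486.5,188.3,158],pose(5.8)))
E
```

```text
(array([ 0.0706, -0.6038,  0.2643]), array([-0.   , -0.   , -0.013]))
```

>>> move_arm --motion '[[[0.02,-0.15,0.0],[0,0,0]],[[0.04,-0.32,0.0],[0,0,-0.01]],[[0.06,-0.48,0.05],[0,0,-0.013]],[[0.07,-0.57,0.15],[0,0,-0.013]],[[0.0706,-0.604,0.264],[0,0,-0.013]]]'

```text
t: 11.28
ee_pos: [486.3, 188.8, 157.0]
orientation: [3.137, 0.16, -0.0]
ft_force: [0.7, -0.3, -1.6]
width: 13.6
```

>>> move_arm --motion '[[[0,0,0],[0,0,0]],[[0,0,0],[0,0,0]],[[0,0,0],[0,0,0]],[[0,0,0],[0,0,0]],[[0,0,0],[0,0,0]]]'

```text
t: 11.9
ee_pos: [486.7, 188.2, 158.4]
orientation: [-3.137, -0.158, -0.001]
ft_force: [-0.6, -0.3, -1.4]
width: 13.4
```

```bash
python3 - <<'E'
from h import *
o=ctrl.get_obs(); print(o['ee_pos'],plan([486.5,188.3,148],pose(5.8)))
im=snap('wrist','w5');d=dict(p=o['ee_pos'],r=o['orientation'],K=im['camera_matrix'],M=im['mount'])
c=(486.5,188.3)
ps=[(loc(rect(-12.2,12.2,-47.2,47.2,72),c,5.8),(255,255,0)),(loc(rect(-12,12,65,75,106),c,5.8),(0,0,255)),(loc(rect(-7,7,-42,42,d['p'][2]-6),d['p'][:2],5.8),(0,255,0)),(loc(rect(-7,7,-42,42,d['p'][2]-70),d['p'][:2],5.8),(0,255,0))]
overlay('pics/w5.png',d,ps,'pics/o7.png',(190,80,330,260),3)
im=cv2.imread('pics/o7.png');e=cv2.imread('pics/w5.png')[80:260,190:330]
cv2.imwrite('pics/o7.png',np.hstack([im[:,:400],cv2.convertScaleAbs(cv2.resize(e,(im.shape[1],im.shape[0]),interpolation=cv2.INTER_CUBIC),alpha=2.5)[:,:400]]))
E
```

```text
[486.67893745 188.23467768 158.35144942] (array([-0.0012, -0.0005,  0.069 ]), array([-0.0002, -0.0006, -0.0003]))
```

View pics/o7.png

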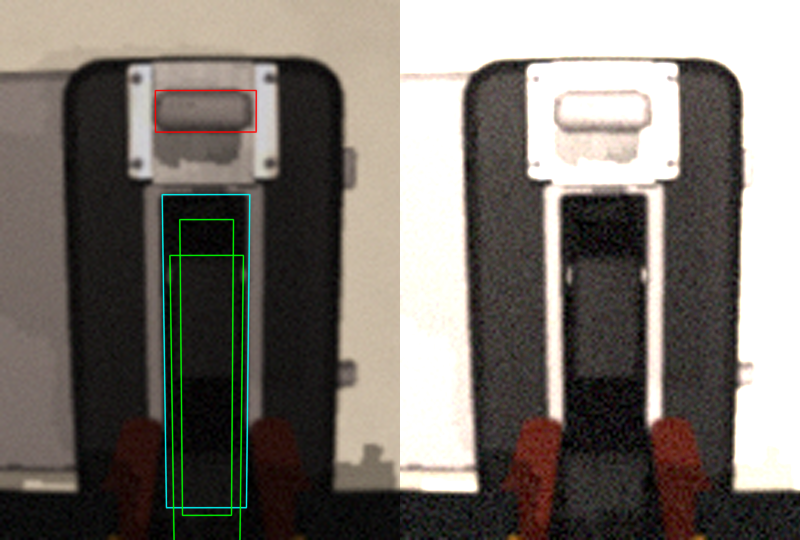

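>>> move_arm --motion '[[[0,0,0.03],[0,0,0]],[[0,0,0.07],[0,0,0]],[[0,0,0.11],[0,0,0]],[[0,0,0.15],[0,0,0]],[[0,0,0.18],[0,0,0]]]'

```text
t: 12.58
ee_pos: [486.3, 188.3, 130.5]
orientation: [3.137, 0.159, -0.001]
ft_force: [-0.7, 0.2, -1.1]
width: 13.8
```

Underside about 60, inside the mouth with no contact force.

>>> move_arm --motion '[[[0,0,0.05],[0,0,0]],[[0,0,0.1],[0,0,0]],[[0,0,0.15],[0,0,0]],[[0,0,0.2],[0,0,0]],[[0,0,0.25],[0,0,0]]]'

```text
t: 13.2
ee_pos: [486.5, 188.3, 93.0]
orientation: [-3.138, -0.159, 0.0]
ft_force: [-0.1, 0.9, -1.4]
width: 13.8
```

>>> move_arm --motion '[[[0,0,0.01],[0,0,0]],[[0,0,0.02],[0,0,0]],[[0,0,0.03],[0,0,0]],[[0,0,0.04],[0,0,0]],[[0,0,0.05],[0,0,0]]]'

```text
t: 13.82
ee_pos: [486.6, 188.4, 86.1]
orientation: [-3.137, -0.159, -0.0]
ft_force: [-0.1, 0.6, -1.1]
width: 13.8
```

>>> move_arm --motion '[[[0,0,0.01],[0,0,0]],[[0,0,0.02],[0,0,0]],[[0,0,0.03],[0,0,0]],[[0,0,0.04],[0,0,0]],[[0,0,0.05],[0,0,0]]]'

```text
t: 14.45
ee_pos: [486.5, 188.4, 79.1]
orientation: [-3.138, -0.159, -0.0]
ft_force: [-1.9, -0.6, 7.4]
width: 14.0
```

>>> move_arm --motion '[[[0,0,0.005],[0,0,0]],[[0,0,0.01],[0,0,0]],[[0,0,0.015],[0,0,0]],[[0,0,0.018],[0,0,0]],[[0,0,0.018],[0,0,0]]]'

```text
t: 15.08
ee_pos: [486.7, 188.4, 77.8]
orientation: [-3.137, -0.159, -0.001]
ft_force: [-4.9, -2.2, 22.8]
width: 13.9
```

```bash
python3 - <<'E'
from h import *
o=ctrl.get_obs(); print(o['ee_pos'],o['ft_force'])
im=snap('wrist','w6');d=dict(p=o['ee_pos'],r=o['orientation'],K=im['camera_matrix'],M=im['mount'])
print([(np.round(d['location'],1).tolist(),round(d['p'],2)) for d in ctrl.pinpoint('wrist','cartridge')[:2]])
c=(486.5,188.3)
ps=[(loc(rect(-7,7,-42,42,72),d['p'][:2],5.8),(0,255,0)),(loc(rect(-7,7,-42,42,79),d['p'][:2],5.8),(0,0,255))]
overlay('pics/w6.png',d,ps,'pics/o8.png',(190,80,330,260),3)
im=cv2.imread('pics/o8.png');e=cv2.imread('pics/w6.png')[80:260,190:330]
cv2.imwrite('pics/o8.png',np.hstack([im[:,:400],cv2.convertScaleAbs(cv2.resize(e,(im.shape[1],im.shape[0]),interpolation=cv2.INTER_CUBIC),alpha=2.5)[:,:400]]))
E
```

```text
[486.68619521 188.3869395   77.75992871] [-4.86686541 -2.23891611 22.79991713]
[([486.9, 184.6, 5.6], 0.57)]
```

View pics/o8.png

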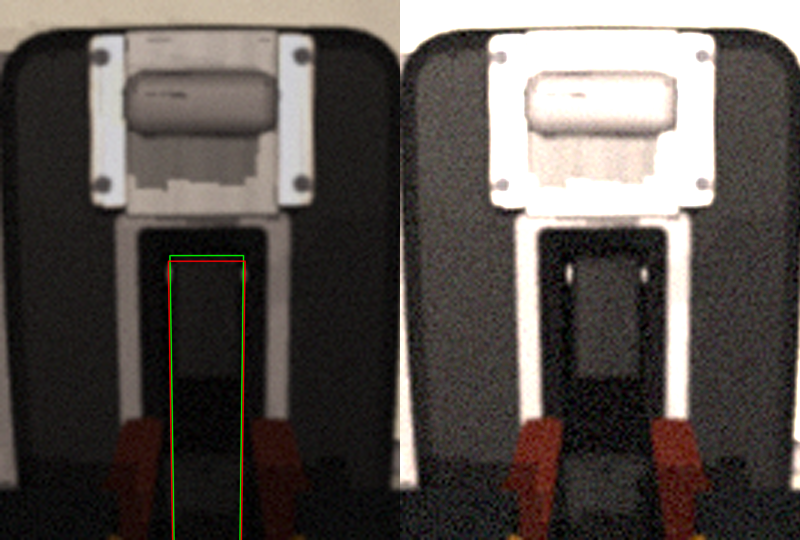

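>>> move_arm --motion '[[[0,0,-0.007],[0,0,0]],[[0,0,-0.007],[0,0,0]],[[0,0,-0.007],[0,0,0]],[[0,0,-0.007],[0,0,0]],[[0,0,-0.007],[0,0,0]]]' --gripper 0.5

```text
t: 15.8
ee_pos: [486.4, 188.3, 76.7]
orientation: [3.137, 0.159, -0.001]
ft_force: [0.3, 0.0, -0.6]
width: 43.9
```

>>> move_arm --motion '[[[0,0,-0.06],[0,0,0]],[[0,0,-0.16],[0,0,0]],[[0,0,-0.26],[0,0,0]],[[0,0,-0.36],[0,0,0]],[[0,0,-0.46],[0,0,0]]]'

```text
t: 16.42
ee_pos: [486.6, 188.4, 147.3]
orientation: [-3.137, -0.159, -0.001]
ft_force: [-0.1, -0.6, -0.3]
width: 43.4
```

```bash
python3 - <<'E'
from h import *
o=ctrl.get_obs(); print(o['ee_pos'],o['ft_force'])
im=snap('wrist','w7');d=dict(p=o['ee_pos'],r=o['orientation'],K=im['camera_matrix'],M=im['mount'])
print([(np.round(d['location'],1).tolist(),round(d['p'],2)) for n in('cartridge','latch_grip') for d in ctrl.pinpoint('wrist',n)[:2]])
c=(486.5,188.3)
ps=[(loc(rect(-7,7,-42,42,72),c,5.8),(0,255,0)),(loc(rect(-7,7,-18,18,114),c,5.8),(0,255,0)),(loc(rect(-7,7,-18,18,121),c,5.8),(0,0,255)),(loc(rect(-12,12,65,75,106),c,5.8),(0,0,255))]
overlay('pics/w7.png',d,ps,'pics/o9.png',(170,60,350,280),2.7)
im=cv2.imread('pics/o9.png')
cv2.imwrite('pics/o9.png',cv2.convertScaleAbs(im,alpha=2))
# pose options for latch: jaws shut, tool x along dock x, behind the fin
y=np.radians(5.8); n=np.array([-np.sin(y),np.cos(y)])
for s in (70,48): print(np.array(c)+n*s)
E
```

```text
[486.64962054 188.37230613 147.30042785] [-0.08769797 -0.59546106 -0.34361429]
[([487.1, 183.4, 5.8], 0.6), ([478.5, 259.3, 109.8], 0.59)]
[479.4260592  257.94164962]
[481.64929774 236.05427402]
```

View pics/o9.png

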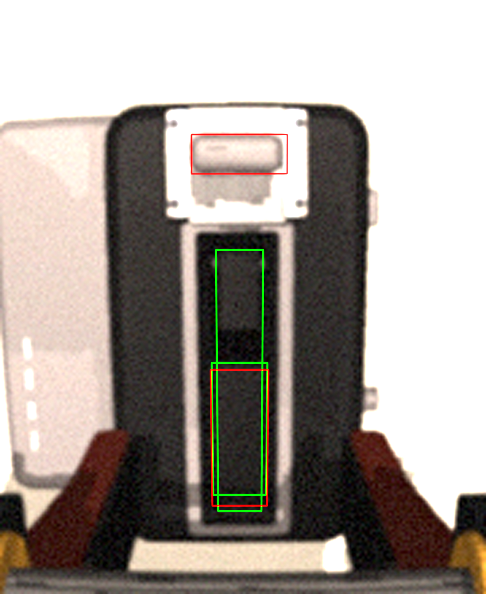

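```bash
python3 - <<'E'
from h import *
print(plan([476.4,287.8,147],pose(5.8)))
E
```

```text
(array([-4.100e-03, -6.655e-01,  2.000e-04]), array([-0.0005, -0.002 , -0.    ]))
```

>>> move_arm --motion '[[[0,-0.15,-0.02],[0,0,0]],[[0,-0.32,-0.02],[0,0,0]],[[0,-0.5,0],[0,0,0]],[[0,-0.63,0],[0,0,0]],[[-0.004,-0.665,0],[0,0,0]]]' --gripper 0

```text
t: 17.2
ee_pos: [475.5, 288.3, 145.5]
orientation: [3.137, 0.161, -0.001]
ft_force: [-0.7, -0.6, 0.3]
width: 1.0
```

>>> move_arm --motion '[[[0,0,0.1],[0,0,0]],[[0,0,0.2],[0,0,0]],[[0,0,0.3],[0,0,0]],[[0,0,0.38],[0,0,0]],[[0,0,0.4],[0,0,0]]]'

```text
t: 17.82
ee_pos: [475.3, 287.0, 84.6]
orientation: [3.137, 0.158, -0.003]
ft_force: [-0.1, -0.8, 0.0]
width: 0.4
```

```bash
python3 - <<'E'
from h import *
o=ctrl.get_obs(); print(o['ee_pos'],o['ft_force'],o['width'])
im=snap('wrist','w8');snap('scene','s2')
cv2.imwrite('pics/w8b.png',cv2.convertScaleAbs(im['pixels'][:,:,::-1],alpha=2))
y=np.radians(5.8); n=np.array([-np.sin(y),np.cos(y)]);print((o['ee_pos'][:2]-[486.5,188.3])@n)
E
```

```text
[475.30920869 286.97025076  84.60320092] [-0.10137704 -0.80561046  0.00433452] 0.4340979434615124
99.29602895292363
```

View pics/w8b.png

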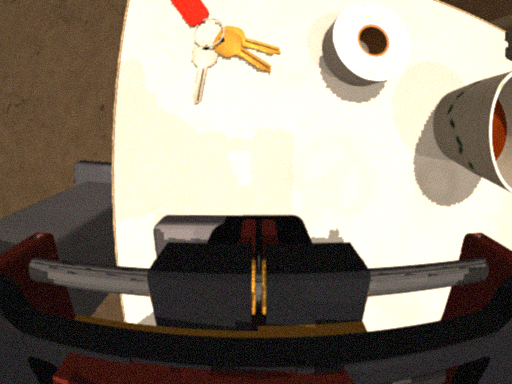

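View pics/s2.png

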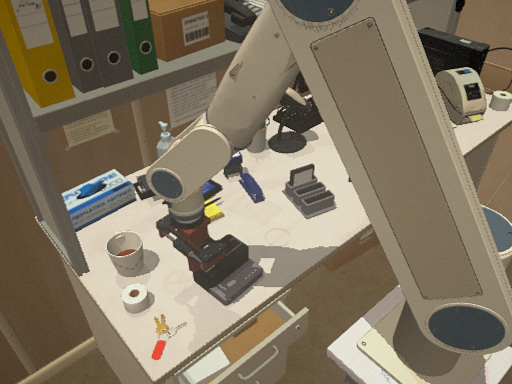

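>>> move_arm --motion '[[[0,0.05,0],[0,0,0]],[[0,0.09,0],[0,0,0]],[[0,0.13,0],[0,0,0]],[[0,0.16,0],[0,0,0]],[[0,0.19,0],[0,0,0]]]'

```text
t: 18.55
ee_pos: [479.0, 259.0, 86.1]
orientation: [-3.137, -0.159, -0.001]
ft_force: [0.4, 1.4, 1.4]
width: 0.3
```

>>> move_arm --motion '[[[0,0.01,0],[0,0,0]],[[0,0.02,0],[0,0,0]],[[0,0.03,0],[0,0,0]],[[0,0.035,0],[0,0,0]],[[0,0.035,0],[0,0,0]]]'

```text
t: 19.18
ee_pos: [479.2, 253.8, 85.8]
orientation: [3.137, 0.159, -0.0]
ft_force: [1.0, 1.0, -0.2]
width: -0.0
```

```bash
python3 - <<'E'
from h import *
o=ctrl.get_obs(); print(o['ee_pos'],o['ft_force'],o['width'])
y=np.radians(5.8); n=np.array([-np.sin(y),np.cos(y)]);print((o['ee_pos'][:2]-[486.5,188.3])@n)
E
```

```text
[479.20003185 253.84725418  85.83546794] [ 0.98823647  0.95845926 -0.21556258] -0.02498590619372579
65.94940645147322
```

>>> move_arm --motion '[[[0,0.005,0],[0,0,0]],[[0,0.01,0],[0,0,0]],[[0,0.015,0],[0,0,0]],[[0,0.02,0],[0,0,0]],[[0,0.02,0],[0,0,0]]]'

```text
t: 19.8
ee_pos: [479.4, 252.2, 85.9]
orientation: [-3.136, -0.158, -0.0]
ft_force: [-0.7, 9.5, -0.9]
width: 0.3
```

>>> move_arm --motion '[[[0,0.004,0],[0,0,0]],[[0,0.008,0],[0,0,0]],[[0,0.012,0],[0,0,0]],[[0,0.013,0],[0,0,0]],[[0,0.013,0],[0,0,0]]]'

```text
t: 20.42
ee_pos: [479.6, 251.9, 86.1]
orientation: [-3.133, -0.157, -0.001]
ft_force: [-4.7, 18.2, -0.7]
width: 0.9
```

>>> move_arm --motion '[[[0,-0.03,0],[0,0,0]],[[0,-0.08,0],[0,0,0]],[[0,-0.14,-0.02],[0,0,0]],[[0,-0.2,-0.1],[0,0,0]],[[0,-0.2,-0.25],[0,0,0]]]'

```text
t: 21.05
ee_pos: [476.3, 279.5, 123.8]
orientation: [3.137, 0.16, -0.002]
ft_force: [-0.2, -0.5, 0.0]
width: 0.5
```

>>> move_arm --motion '[[[0,0,-0.2],[0,0,0]],[[0,0.15,-0.4],[0,0,0]],[[0,0.4,-0.6],[0,0,0]],[[0,0.7,-0.7],[0,0,0]],[[0,0.95,-0.7],[0,0,0]]]'

```text
t: 21.68
ee_pos: [492.1, 136.2, 230.9]
orientation: [-3.137, -0.159, -0.006]
ft_force: [0.2, -0.7, 0.0]
width: 0.4
```

```bash
python3 - <<'E'
from h import *
o=ctrl.get_obs(); print(o['t'],o['ee_pos'],o['ft_force'])
im=snap('wrist','w9');d=dict(p=o['ee_pos'],r=o['orientation'],K=im['camera_matrix'],M=im['mount'])
for n in('cartridge','latch_grip','drive_rack'): print(n,[(np.round(d['location'],1).tolist(),round(d['p'],2)) for d in ctrl.pinpoint('wrist',n)[:2]])
c=(486.5,188.3)
ps=[(loc(rect(-7,7,-42,42,72),c,5.8),(0,255,0)),(loc(rect(-7,7,-18,18,114),c,5.8),(0,255,0)),(loc(rect(-12,12,43,53,106),c,5.8),(0,0,255))]
overlay('pics/w9.png',d,ps,'pics/o10.png',(150,0,370,230),2.5)
cv2.imwrite('pics/o10.png',cv2.convertScaleAbs(cv2.imread('pics/o10.png'),alpha=1.8))
snap('scene','s3')
for n in('cartridge','latch_grip','drive_rack','plain_disk'): print(n,[(np.round(d['location'],1).tolist(),round(d['p'],2)) for d in ctrl.pinpoint('scene',n)[:2]])
E
```

```text
21.675 [492.10448315 136.24084816 230.88312313] [ 0.20407769 -0.72731146  0.01765496]
cartridge [([486.0, 185.0, 4.4], 0.56)]
latch_grip [([483.0, 238.0, 108.4], 0.57), ([673.1, 375.0, -0.9], 0.36)]
drive_rack [([487.9, 186.2, 72.2], 0.61)]
cartridge [([481.4, 185.7, 8.4], 0.58)]
latch_grip [([474.4, 238.7, 106.9], 0.5)]
drive_rack [([540.4, -188.3, -5.6], 0.7)]
plain_disk [([583.8, -204.9, 9.8], 0.68)]
```

View pics/o10.png

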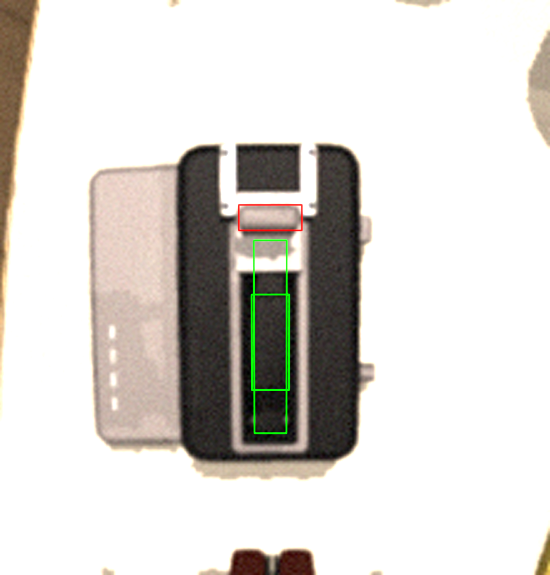

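View pics/s3.png

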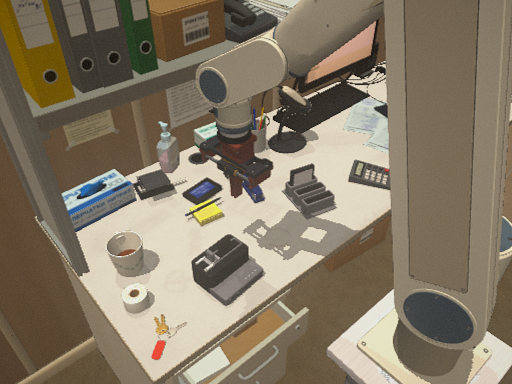

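>>> move_arm --motion '[[[0,0,0],[0,0,0]],[[0,0,0],[0,0,0]],[[0,0,0],[0,0,0]],[[0,0,0],[0,0,0]],[[0,0,0],[0,0,0]]]'

```text
t: 22.75
ee_pos: [491.1, 137.0, 228.4]
orientation: [3.138, 0.159, -0.0]
ft_force: [-0.1, 0.4, 0.4]
width: 0.4
```

```bash
python3 -c "
from workcell import ctrl
print(ctrl.close_job())"
```

```text
the job is handed in; nothing more can be done
None
```

I seated the cartridge fully in the dock and locked the latch over its shoulder. I handed the job in at about 22.8 s; it reports no verdict.

- **Cartridge:** I drew it by its handle straight up out of the sleeve and lowered it into the slot. I pushed until the force rose to about 23 N with the tool back at its grasp height, which puts the underside at about 8 mm, fully home. It did not shift in the fingers, and the picture after release matched the home position.
- **Latch:** I pushed the grip with closed fingers until it met a hard stop, at about 18 N. The last wrist picture shows the grip at its locked position, about 48–50 mm from the slot's middle.
- **Rack and other things:** The rack and the plain disk were found within a few millimetres of where they started. In the last scene picture the plain disk is in its sleeve and the other things on the desk look unmoved. The arm hung clear of everything at the end.

**Checks that disagreed:** The networks put the cartridge 2 to 5 mm off the slot's middle at the end, against their stated accuracy of about 4 mm. The scene camera put the latch grip about 8 mm off to one side of where the wrist camera saw it. The wrist camera also once reported the dock as the rack. I trusted the fitted wrist pictures and the contact forces instead.

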